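Hold the pad of a hand pad press down on a cover

ROBOT

A 6-joint arm with a two-finger parallel gripper is mounted at the origin on a cart in front of the work surface, level with it; the furniture and walls round the work are solid. World frame = base frame: x ahead of the robot, y to its left, z up, the work surface at z = 0. Lengths are in m, angles in rad, forces in N, time in s.
With the tool pointing down it reaches from about 0.35 to 0.8 m from the base axis. Payload 7.3 kg.
Tool frame: the origin (TCP) lies at the very end of the fingers, on their centre line; the grasp point (between the pads) lies 19 mm behind it (grasp_offset is the z of the grasp point in the tool frame, in m); z points along the fingers, y is the line along which they close (so a half turn about z gives the same grasp; the last joint's range is limited). The gripper opens to 85 mm and grips with 20 to 120 N. Pads are 22 mm wide; open, the fingers measure 114 mm over their backs; the gripper's body (76 mm by 85 mm) begins 54 mm behind the grasp point. The pads swing forward as they close: fully open they stand 13 mm farther back than shut.
Start: joints at [-1.424, 0.342, 1.524, -0, 1.275, -0.146], TCP at [0.152, -0.503, 0.231] pointing down, gripper open.
Joint ranges: [-2.53, 2.53], [-0.77, 2.02], [0.04, 2.7], [-1, 4.14], [0.28, 2.66], [-3.11, 3.11]. Speed limits (rad/s): [2.57, 2.57, 3.14, 3.14, 3.14, 3.14].

INTERFACE

Orientations are given as a rotation vector (axis times angle).
In Python, from station import * gives the robot as it stands. The module is installed in compiled form; this text tells all that it offers.
- The arm moves only by the tool send_rows, never from a script. Its argument "increments" is a list of rows, each a list of 3 entries, a list of its own where there are three numbers: the shift along the tool's x, y, z in units of 30 mm (1.0 is 30 mm), then the turn about the tool's z in rad, then the finger opening in mm, from 0 to 85.4. In form: [[[tx, ty, tz], twist, hand], ...]. A call has exactly 5 rows; each row shifts and turns the commanded pose from where the row before left it, along the tool's axes as they then stand; what a row does not reach is not made up. A row lasts 1/10 s, in which the tool goes at most 50 mm and 8.59 degrees, less where a joint would pass 70% of its speed; a pose out of reach is approached as far as the arm can. A call is refused whole if a number of a shift passes 1 or a number of a turn 0.15, either way. A call with a gripper value outside its range is refused whole. The fingers move at their own pace and stop on an object; "newtons" is the grip in N (left out, the last holds). Time passes only in rows, so rows that do not move let the fingers close, or fill a call up. It gives the time, the measured TCP pose, the force, the opening and the grip force at its end, in the units of the state.
- sense(): the state, without advancing time (a new reading comes with each control period).
- grab_frame(name): name is "scene" or "side" or "wrist"; returns a dict with "img" (400x640x3 uint8, red, green, blue), "K" (3x3 intrinsics, pixels), "extrinsics" (4x4, takes a point from camera to world coordinates); the wrist camera has in their place "tool_from_camera" (4x4, takes a point from camera to tool coordinates, whose origin is the TCP and whose axes are the flange's). Camera axes: x right, y up, looking along -z (the intrinsics and any distortion apply to the point x, -y, -z); pixel columns grow to the right and rows downward; lengths in m; the calibration is good to about 2 mm. A picture is of the moment at which its call begins: read the wrist's pose just before it. There is no depth.
- sign_off(): hands the job in; it is judged then, once.
Trained networks look in a picture, given as the dict that the camera call returned (one of the last four; its "shot" number tells which), for a name from the list of things; names that differ only in an ending like _2 or _b are one class to them, and where a whole thing is asked for, a point or a joint stands for the part that bears it (a point fixed in the world has none). Each returns a list of dicts, best first, with "p" (0 to 1); they miss things now and then, are a little off and sometimes report something else, mostly with a low value. They report only what shows in the picture. A call takes as long as a camera call.
- spot_in(picture, thing): "bbox" ([left, top, right, bottom] in pixels, round what is visible of it).
The state is a dict: "time_s": time; "joint_positions": joint angles; "qvel": joint speeds; "joint_efforts": joint torques, N m; "tool_pos": TCP position; "orientation": TCP orientation; "contact_force": force on the tool from outside, world axes, zero at the start; "moment": the same for the moment, N m; "gripper_width": finger opening in m; "grip_force": force on a finger pad.
Only numpy, scipy, OpenCV 4.12 (cv2) and the standard library are available. Lean on these libraries where they do the work, as an engineer would, in place of code of your own. Each camera call takes 0.05 s, during which the arm holds its last target. There are 200 camera calls.

TASK

Make the print stroke on the hand pad press: first turn the blue needle-valve handle on its oil damper open to the green mark (60 degrees), so that the pad will come down softly, then flip the red safety catch right over to free the lever. Pull the lever towards the front by its black side handle forward to its stop, so that the pad is pressed on the black cover in the nest, and finish while still holding it there with the gripper; leave the valve on its mark, the cover in its nest, and the things standing round about where they are.

Things in the scene. Friction and masses are not known exactly. Their poses are not given: they have to be found in the camera images.
- press: hand pad press, blue-grey, fixed on the worktop; base 180 x 130 mm. Origin on the worktop; -x is its front (about to the robot), +y its left. In its frame, mm: head x -78 to 68, y -30 to 30, top at z 165; steel ram above it at x -35, y 0 to z 201; lever right (rod y -52, handle y -62 to -122), catch along the right top edge, damper with valve on the left (x -20, y 76)
- valve (a joint): needle-valve handle on the oil damper, vertical axis; opening angle in rad: 0 shut (white line on the handle points to the press's front), grows anticlockwise from above, stop at 2.1; starts between 0 and 0.45. White dial marks 15 degrees apart, wide green mark at 60 degrees = 1.047 rad. Friction 0.06 N m, stays where it is left
- valve_grip (a point): grip point of the valve handle: on its axis, 184 mm above the worktop. The blue handle is a bar 12 mm wide, 42 mm long (along this point's x; the pointing end is its -x), from 168 to 196 mm above the worktop; the black dial under it (68 mm across) is at 162 mm. The point turns with the handle
- catch (a joint): red safety catch, in rad: 0 = on (small post upright, finger across the front of the lever, which cannot move); grows as the post is flipped to the press's left (+y); 1.45 = fully over, lying on the head, lever free. Friction 0.05 N m, stays where it is left
- catch_ball (a point): centre of the small red ball (17 mm diameter) on top of the catch's post (9 mm thick), 42 mm from the catch's shaft; 217 mm above the worktop when the catch is on
- catch_pivot (a point): point on the axis of the catch's shaft under the post, 175 mm above the worktop; the shaft runs along this point's x (the press's x). The ball swings about it in the press's y-z plane
- lever (a joint): press lever, rad: 0 = rest (leans 0.35 rad back from upright), grows as it is pulled to the press's front, stop at 0.95. A spring draws it back with 0.55 N m at rest, 1.05 N m at the stop (about 7 N at the handle; up to 9 N with the pad pressed). Drives the ram down 26.7 mm per rad: pad meets cover at about 0.75 rad, then a spring behind the pad is compressed
- lever_grip (a point): middle of the black cylindrical handle that sticks out sideways from the lever's end: 24 mm thick, 60 mm long along the press's y (from 30 mm left to 30 mm right of this point), turning freely on its own axis; 145 mm from the pivot axis, 276 mm above the worktop at rest. The steel rod (12 mm thick) is 40 mm to its left
- lever_pivot (a point): point on the lever's pivot axis, 140 mm above the worktop, in the plane of the lever rod, so 40 mm left (press's +y) of the handle's middle; the axis runs along the press's y. Its axes are the press's
- lever_arm: the lever: steel rod with its side handle; origin at the pivot
- print_pad: orange silicone pad on a wooden board (40 x 44 x 36 mm), nose down under the ram; origin at the top of its board. Its nose is 20 mm above the cover at rest
- cover: flat black moulded cover, 72 x 84 x 12 mm, lying loose in the nest under the pad; origin at the centre of its underside
- nest (a point): centre of the nest's floor, 26 mm above the worktop; the nest holds the cover with 2 mm play all round, fences 8 mm high
- pad_a: bystander: spare orange pad on its board, 54 x 60 x 44 mm, left of the press; origin under its centre
- pad_b: bystander: spare beige pad on its board, 49 x 54 x 52 mm, left of the press; origin under its centre
- mix_cup: bystander: white mixing cup, 65 mm across, 59 mm tall, at the front left; origin under its centre
- timer: bystander: white round timer with a black knob, 62 mm across, 34 mm tall, at the back left; origin under its centre

How it is judged:
By the outcome, as a careful person would: the job done as asked, in the order asked, and still so for the second after the job is handed in, while the arm keeps its last pose, push and grip.
It also fails if it takes over 67 s, if anything falls off the work surface, if the arm or the gripper's body presses on something with over 40 N, if the wrist force passes 120 N, or if a joint passes its speed limit or range.

## Working session

There is one attempt and no reset: what is moved stays moved. The work goes in short steps, Python scripts to look and compute and a tool call to move; the robot and the scene stay as the last step left them, time stands still between calls to the robot, and variables do not carry over. Pictures are saved under pics/ and viewed, at most 10 in all, crops included, and the job is handed in when it is done.

Besides the shell and the picture viewer there is one more tool, called in YAML: its name, and indented under it one key for each argument. send_rows: Moves the arm, as the interface text tells. Its arguments: {"type":"object","properties":{"increments":{"type":"array"},"newtons":{"type":"number"}},"required":["increments"]}

```bash
mkdir -p pics; cat > h.py <<'E'
from station import *
import numpy as np, cv2
from scipy.spatial.transform import Rotation as R
def proj(f,P,E=None):
    E=f["extrinsics"] if E is None else E
    E=np.array(E); p=(np.atleast_2d(P)-E[:3,3])@E[:3,:3]
    p=p*[1,-1,-1]; q=p@np.array(f["K"]).T
    return q[:,:2]/q[:,2:]
def ray(f,uv,E=None):
    E=np.array(f["extrinsics"] if E is None else E)
    d=np.linalg.solve(np.array(f["K"]),[uv[0],uv[1],1])*[1,-1,-1]
    return E[:3,3],E[:3,:3]@d
def atz(f,uv,z,E=None):
    o,d=ray(f,uv,E); return o+d*(z-o[2])/d[2]
def save(f,n): cv2.imwrite("pics/"+n,cv2.cvtColor(f["img"],cv2.COLOR_RGB2BGR))
E
python3 - <<'E'
from h import *
s=sense(); print(s["tool_pos"],s["orientation"],s["gripper_width"])
for c in ("scene","side"):
    f=grab_frame(c); save(f,c+"0.png"); print(c,np.round(f["K"],1).tolist(),np.round(f["extrinsics"],3).tolist(), [k for k in f])
    for t in ("valve","catch","catch_ball","lever_grip","lever","cover","print_pad","press","mix_cup","pad_a","timer"):
        print(t,[(np.round(r["bbox"]).tolist(),round(r["p"],2)) for r in spot_in(f,t)[:2]])
E
```

```text
[ 0.15149668 -0.50224304  0.23060628] [-3.10644614e+00 -4.58020080e-01 -2.64199061e-05] 0.08498955986596457
scene [[463.2, 0.0, 314.0], [0.0, 463.2, 197.7], [0.0, 0.0, 1.0]] [[-0.413, 0.637, -0.651, -0.145], [-0.911, -0.29, 0.294, 0.438], [-0.001, 0.714, 0.7, 0.94], [0.0, 0.0, 0.0, 1.0]] ['img', 'K', 'extrinsics', 'shot']
valve [([342.0, 193.0, 358.0, 212.0], 0.71), ([369.0, 117.0, 396.0, 184.0], 0.33)]
catch [([370.0, 171.0, 396.0, 199.0], 0.83), ([255.0, 271.0, 281.0, 289.0], 0.23)]
catch_ball [([373.0, 169.0, 400.0, 198.0], 0.55)]
lever_grip [([368.0, 118.0, 394.0, 189.0], 0.77)]
lever [([368.0, 120.0, 399.0, 189.0], 0.56)]
cover [([356.0, 222.0, 390.0, 251.0], 0.76)]
print_pad [([364.0, 218.0, 378.0, 230.0], 0.55)]
press [([326.0, 118.0, 405.0, 267.0], 0.63)]
mix_cup [([251.0, 288.0, 282.0, 327.0], 0.59)]
pad_a [([370.0, 118.0, 394.0, 186.0], 0.67), ([252.0, 272.0, 283.0, 290.0], 0.63)]
timer [([244.0, 211.0, 265.0, 234.0], 0.83)]
side [[402.8, 0.0, 316.7], [0.0, 402.8, 200.8], [0.0, 0.0, 1.0]] [[0.996, 0.045, -0.073, 0.495], [-0.085, 0.609, -0.788, -0.576], [0.009, 0.792, 0.611, 0.712], [0.0, 0.0, 0.0, 1.0]] ['img', 'K', 'extrinsics', 'shot']
valve [([287.0, 209.0, 310.0, 231.0], 0.58), ([374.0, 212.0, 384.0, 224.0], 0.26)]
catch [([284.0, 240.0, 336.0, 273.0], 0.7)]
catch_ball [([288.0, 238.0, 338.0, 272.0], 0.75), ([278.0, 204.0, 297.0, 223.0], 0.66)]
lever_grip [([323.0, 209.0, 385.0, 284.0], 0.63)]
lever [([320.0, 209.0, 383.0, 284.0], 0.77)]
cover [([287.0, 284.0, 326.0, 316.0], 0.88)]
print_pad [([302.0, 286.0, 316.0, 290.0], 0.47)]
press [([271.0, 207.0, 385.0, 336.0], 0.58), ([247.0, 186.0, 269.0, 217.0], 0.38)]
mix_cup [([244.0, 187.0, 267.0, 215.0], 0.94)]
pad_a [([308.0, 200.0, 325.0, 224.0], 0.57), ([281.0, 202.0, 300.0, 223.0], 0.53)]
timer [([359.0, 208.0, 384.0, 230.0], 0.59)]
```

```bash
python3 -c "import cv2;a=cv2.imread('pics/scene0.png');print(a.shape)"
```

```text
(400, 640, 3)
```

View pics/scene0.png

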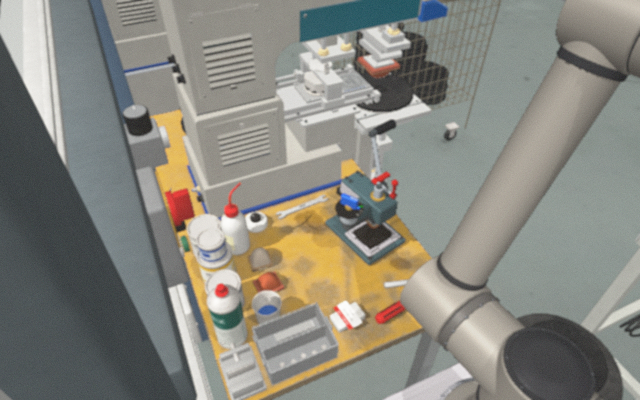

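View pics/side0.png

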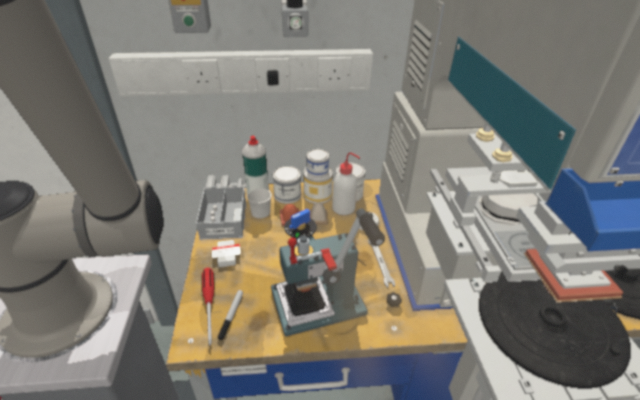

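The press shows at about (370,205) in the scene view and (318,270) in the side view. I'll enlarge both into one picture.

```bash
python3 - <<'E'
import cv2,numpy as np
a=cv2.imread('pics/scene0.png')[110:270,320:412];b=cv2.imread('pics/side0.png')[195:345,262:392]
a=cv2.resize(a,None,fx=3.7,fy=3.7,interpolation=3);b=cv2.resize(b,None,fx=3.4,fy=3.4,interpolation=3)
c=np.zeros((600,800,3),np.uint8);c[:min(600,a.shape[0]),:a.shape[1]]=a[:600];c[:b.shape[0],345:345+b.shape[1]]=b
cv2.imwrite('pics/c1.png',c);print(a.shape,b.shape)
E
```

```text
(592, 340, 3) (510, 442, 3)
```

View pics/c1.png

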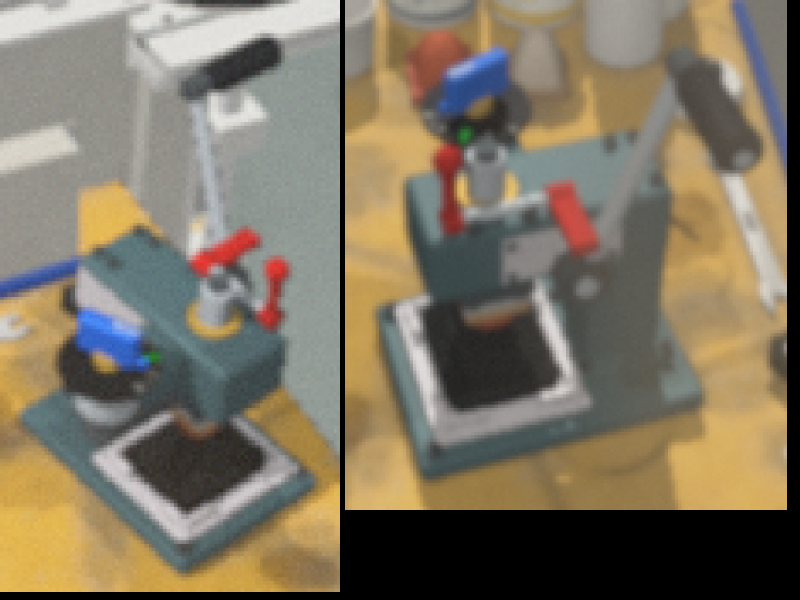

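Left (scene): ball (278,268), ram top (217,283), valve handle (110,340), handle tip (280,48). Right (side): ball (447,158), ram top (488,155), valve (475,80), handle tip (742,158). Next I fit the pose.

```bash
cat > fit.py <<'E'
from h import *
from scipy.optimize import least_squares
S=grab_frame("scene"); D=grab_frame("side")
sc=lambda c:(320+c[0]/3.7,110+c[1]/3.7)
sd=lambda c:(262+(c[0]-345)/3.4,195+c[1]/3.4)
# unknown: x,y,yaw, ball x,y ; pivot x
obs=[('S',(217,283),(-35,0,201)),('D',(488,155),(-35,0,201)),
('S',(110,340),(-20,76,184)),('D',(475,80),(-20,76,184)),
('S',(213,372),(-78,30,165)),('S',(285,343),(-78,-30,165)),('S',(78,266),(68,30,165)),
('D',(428,222),(-78,-30,165)),('D',(665,187),(68,-30,165)),
('S',(185,572),(-90,65,0)),('S',(315,485),(-90,-65,0)),('D',(430,478),(-90,-65,0)),('D',(700,405),(90,-65,0)),
('S',(278,268),'b'),('D',(447,158),'b'),
('S',(277,50),'ht'),('D',(742,155),'ht'),('S',(200,85),'hi'),('D',(683,68),'hi')]
def pt(k,v):
    if k=='b': k=(v[3],v[4],217)
    if k=='ht':k=(v[5]+49.7,-122,276)
    if k=='hi':k=(v[5]+49.7,-56,276)
    k=np.array(k)/1000; c,s=np.cos(v[2]),np.sin(v[2])
    return np.array([v[0]+c*k[0]-s*k[1],v[1]+s*k[0]+c*k[1],k[2]])
def res(v):
    r=[]
    for f,c,k in obs:
        m=sc(c) if f=='S' else sd(c)
        r.append(proj(S if f=='S' else D,pt(k,v))[0]-m)
    return np.array(r)
o=least_squares(lambda v:res(v).ravel(),[.6,-.2,0,-60,-30,0],loss='soft_l1',x_scale=[.1,.1,.1,10,10,10])
v=o.x
if __name__=="__main__":
    print(np.round(v,4))
    for (f,c,k),r in zip(obs,res(v)): print(f,k,np.round(r,1))
    for k in ('b','ht',(v[5]+49.7,-92,276),(-20,76,184),(v[5],-52,140)): print(k,np.round(pt(k,v),4))
np.save("v.npy",v)
E
python3 fit.py
```

```text
[ 5.52700e-01 -1.80000e-02  2.48000e-01 -6.12403e+01 -2.16577e+01
  3.11790e+00]
S (-35, 0, 201) [-0.6 -1.5]
D (-35, 0, 201) [-2.  -2.6]
S (-20, 76, 184) [-0.6 -1. ]
D (-20, 76, 184) [-2.3 -0.3]
S (-78, 30, 165) [2.7 1.2]
S (-78, -30, 165) [ 1.4 -2.3]
S (68, 30, 165) [-2.  -3.1]
D (-78, -30, 165) [-1.7  8. ]
D (68, -30, 165) [2.  0.2]
S (-90, 65, 0) [-2.8  1.5]
S (-90, -65, 0) [-2.   0.3]
D (-90, -65, 0) [-0.1  3.3]
D (90, -65, 0) [2.4 0.6]
S b [-1.7 -0.5]
D b [-0.6  1. ]
S ht [-3.2 -1.1]
D ht [-0.8  0.5]
S hi [-1.9 -0.5]
D hi [-0.6  0.6]
b [ 0.4987 -0.054   0.217 ]
ht [ 0.6338 -0.1233  0.276 ]
(np.float64(52.81786226285099), -92, 276) [ 0.6265 -0.0942  0.276 ]
(-20, 76, 184) [0.5147 0.0508 0.184 ]
(np.float64(3.117862262850981), -52, 140) [ 0.5685 -0.0676  0.14  ]
```

```bash
cat >> h.py <<'E'
def T():
    s=sense(); M=np.eye(4); M[:3,:3]=R.from_rotvec(s["orientation"]).as_matrix(); M[:3,3]=s["tool_pos"]; return M
def yaw(M): return np.arctan2(M[1,0],M[0,0])   # world angle of tool x
def delta(p,M=None):
    M=T() if M is None else M
    return np.round(M[:3,:3].T@(np.array(p)-M[:3,3])/0.03,2)
E
python3 - <<'E'
from h import *
M=T(); print(np.round(M,3),np.degrees(yaw(M)))
f=grab_frame("wrist"); print(np.round(f["tool_from_camera"],3).tolist(),np.round(f["K"],1).tolist())
print(delta([.46,-.02,.42]))
E
```

```text
[[ 0.957  0.289  0.     0.152]
 [ 0.289 -0.957 -0.    -0.503]
 [-0.     0.    -1.     0.231]
 [ 0.     0.     0.     1.   ]] 16.77585856323065
[[-0.0, 0.963, 0.269, 0.067], [1.0, 0.001, -0.001, -0.0], [-0.001, 0.269, -0.963, -0.143], [0.0, 0.0, 0.0, 1.0]] [[342.0, 0.0, 318.9], [0.0, 342.0, 201.2], [0.0, 0.0, 1.0]]
[ 14.49 -12.44  -6.29]
```

send_rows:
  increments:
    - [[0.97,-0.83,-0.42],0,85]
    - [[0.97,-0.83,-0.42],0,85]
    - [[0.97,-0.83,-0.42],0,85]
    - [[0.97,-0.83,-0.42],0,85]
    - [[0.97,-0.83,-0.42],0,85]

```text
time_s: 1.85
tool_pos: [0.2555, -0.3401, 0.2949]
orientation: [3.108, 0.458, 0.0]
contact_force: [0.5, -0.1, 0.2]
gripper_width: 0.085
grip_force: 0.0
```

send_rows:
  increments:
    - [[0.97,-0.83,-0.42],0,85]
    - [[0.97,-0.83,-0.42],0,85]
    - [[0.97,-0.83,-0.42],0,85]
    - [[0.97,-0.83,-0.42],0,85]
    - [[0.97,-0.83,-0.42],0,85]

```text
time_s: 2.35
tool_pos: [0.3588, -0.1788, 0.3581]
orientation: [3.107, 0.458, 0.001]
contact_force: [1.0, -0.6, 0.6]
gripper_width: 0.0854
grip_force: 0.0
```

send_rows:
  increments:
    - [[0.97,-0.83,-0.42],0,85]
    - [[0.97,-0.83,-0.42],0,85]
    - [[0.97,-0.83,-0.42],0,85]
    - [[0.97,-0.83,-0.42],0,85]
    - [[0.97,-0.83,-0.42],0,85]

```text
time_s: 2.85
tool_pos: [0.4622, -0.0175, 0.421]
orientation: [3.108, 0.458, 0.001]
contact_force: [0.3, 0.4, 0.2]
gripper_width: 0.0848
grip_force: 0.0
```

```bash
python3 - <<'E'
from h import *
f=grab_frame("wrist");f=grab_frame("wrist");M=T(); print(np.round(M[:3,3],4),yaw(M),np.abs(sense()["qvel"]).max())
f=grab_frame("wrist"); save(f,"w1.png")
E=M@np.array(f["tool_from_camera"]); np.savez("w1.npz",E=E,K=f["K"])
import json
from scipy.optimize import OptimizeResult
v=np.load("v.npy")
c,s=np.cos(v[2]),np.sin(v[2])
for n,k in dict(ram=(-35,0,201),valve=(-20,76,196),ball=(v[3],v[4],217),hm=(v[5]+50,-92,276)).items():
    P=[v[0]+(c*k[0]-s*k[1])/1e3,v[1]+(s*k[0]+c*k[1])/1e3,k[2]/1e3]; print(n,proj(f,P,E).round(1))
for t in ("valve","catch_ball","lever_grip"): print(t,[(np.round(r["bbox"]).tolist(),round(r["p"],2)) for r in spot_in(f,t)[:2]])
E
```

```text
[ 0.4635 -0.0159  0.4214] 0.29768544665952257 0.0792695190649685
ram [[344.  123.2]]
valve [[271.6 104.4]]
ball [[364.7 151.4]]
hm [[479.5  15.6]]
valve [([265.0, 83.0, 285.0, 126.0], 0.64)]
catch_ball [([355.0, 82.0, 412.0, 161.0], 0.83)]
lever_grip [([378.0, 0.0, 531.0, 108.0], 0.65)]
```

View pics/w1.png

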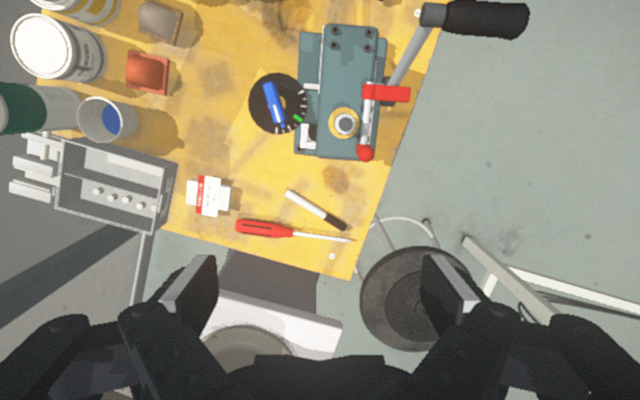

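Wrist view: ram top (344,122), ball (366,153), valve bar from (268,84) to (281,126), dial centre (277,104), lever handle about (440–528, 18). This agrees with the fit, so I refine it with these points.

```bash
python3 - <<'E'
import fit; from fit import *
W=dict(np.load("w1.npz"))
wob=[((344,122),(-35,0,201)),((277.5,103.5),(-20,76,162)),((366,153),'b'),((316,157),(-78,30,165)),((379,159),(-78,-30,165)),((324,24),(68,30,165)),((386,26),(68,-30,165)),((528,20),'ht')]
fit.obs=[o for o in obs if o[2] in ('b','ht','hi',(-35,0,201),(-20,76,184))]
def rw(v): return np.array([proj(W,pt(k,v),W["E"])[0]-np.array(m) for m,k in wob])
o=least_squares(lambda v:np.r_[res(v).ravel(),rw(v).ravel()],v,loss='soft_l1',x_scale=[.1,.1,.1,10,10,10])
v=o.x;np.save("v.npy",v);print(v.round(4));print(rw(v).round(1).tolist());print(res(v).round(1).tolist())
a=atz(W,(268,84),.196,W["E"]);b=atz(W,(281,126),.196,W["E"])
print("bar",a,b,(a+b)/2,np.linalg.norm(a-b),"ang",np.arctan2(*(a-b)[1::-1])-v[2])
g=atz(W,(298,119),.162,W["E"]);q=pt((-20,76,162),v);d=q-g;print("green",np.arctan2(d[1],d[0])-v[2],np.linalg.norm(d))
for k in ('b',(v[5]+49.7,-92,276),(-20,76,184)): print(k,np.round(pt(k,v),4))
p=pt((-20,76,184),v);p[2]=.27;print(delta(p))
E
```

```text
[ 5.54000e-01 -2.16000e-02  2.31800e-01 -6.26067e+01 -2.01510e+01
  3.52150e+00]
[[3.3, 0.9], [1.3, -0.2], [-0.1, -0.2], [0.0, 0.3], [-12.0, 1.7], [0.8, -4.1], [-4.8, -2.0], [-3.8, 0.2]]
[[0.3, -2.2], [-1.3, -1.5], [0.1, -2.0], [-1.0, 0.7], [-0.9, -0.4], [-1.1, 1.7], [-1.5, -1.6], [-0.1, 2.6], [-0.4, -1.2], [0.5, 2.3]]
bar [0.53300987 0.05951253 0.196     ] [0.49640079 0.0356918  0.196     ] [0.51470533 0.04760217 0.196     ] 0.043676672518795534 ang 0.3450043416442486
green 0.9590581839293448 0.02760104086617868
b [ 0.4977 -0.0556  0.217 ]
(np.float64(53.221510741749455), -92, 276) [ 0.627 -0.099  0.276]
(-20, 76, 184) [0.5171 0.0477 0.184 ]
[ 2.44 -1.63  5.  ]
```

send_rows:
  increments:
    - [[0.61,-0.41,0.75],0,60]
    - [[0.61,-0.41,1.0],0,60]
    - [[0.61,-0.41,1.0],0,60]
    - [[0.61,-0.4,1.0],0,60]
    - [[0,0,1.0],0,60]

```text
time_s: 3.75
tool_pos: [0.5183, 0.0494, 0.2762]
orientation: [-3.108, -0.458, -0.0]
contact_force: [-0.5, -1.2, 1.1]
gripper_width: 0.0604
grip_force: 0.0
```

send_rows:
  increments:
    - [[0,0,0.25],-0.14,60]
    - [[0,0,0],-0.14,60]
    - [[0,0,0],0,60]
    - [[0,0,0],0,60]
    - [[0,0,0],0,60]

```text
time_s: 4.25
tool_pos: [0.5177, 0.0484, 0.2707]
orientation: [3.015, 0.882, 0.001]
contact_force: [-0.6, -0.2, 0.1]
gripper_width: 0.0598
grip_force: 0.0
```

```bash
python3 - <<'E'
from h import *
M=T(); f=grab_frame("wrist"); print(np.round(M[:3,3],4),yaw(M))
E=M@np.array(f["tool_from_camera"]); np.savez("w2.npz",E=E,K=f["K"])
img=f["img"]; cv2.imwrite("pics/w2.png",cv2.resize(cv2.cvtColor(img,4),None,fx=1.25,fy=1.25,interpolation=2))
v=np.load("v.npy"); c,s=np.cos(v[2]),np.sin(v[2])
for n,k in dict(ram=(-35,0,201),valve=(-20,76,196),ball=(v[3],v[4],217)).items():
    P=[v[0]+(c*k[0]-s*k[1])/1e3,v[1]+(s*k[0]+c*k[1])/1e3,k[2]/1e3]; print(n,proj(f,P,E).round(1)*1.25)
E
```

```text
[0.5177 0.0484 0.2707] 0.5692196074377796
ram [[521.5  334.75]]
valve [[399.625 263.5  ]]
ball [[543.75 404.5 ]]
```

View pics/w2.png

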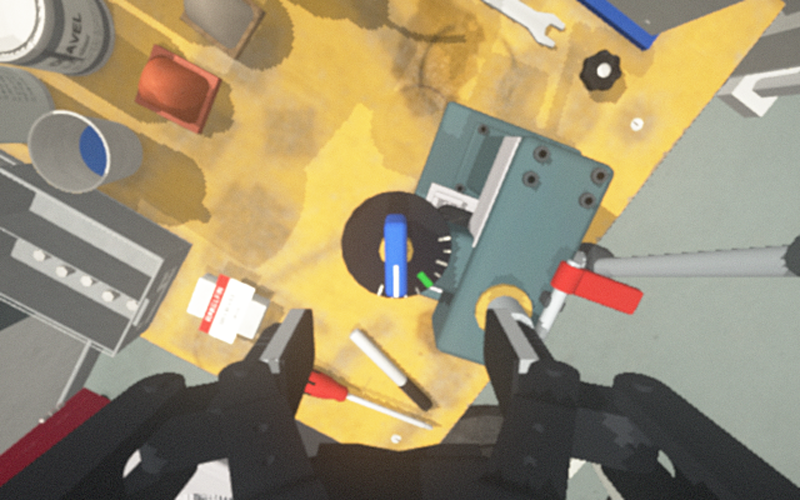

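The bar is vertical in the image at (396, 216–297), so it's aligned with the tool. The green mark is at (426,280), white marks at (379,290), (437,264), (443,252) and (446,239). I'll compute the angles.

```bash
python3 - <<'E'
from h import *
W=dict(np.load("w2.npz"));E=W["E"];v=np.load("v.npy")
A=lambda p,z:atz(W,np.array(p)/1.25,z,E)
a,b=A((396.5,215),.196),A((395.8,298),.196); c=(a+b)/2; print("centre",c,np.linalg.norm(a-b),"baryaw",np.arctan2(*(a-b)[1::-1]))
for p in [(379,290),(426,280),(437,264),(443,252),(446,239)]:
    d=c-A(p,.162); print(p,"rel press deg",np.degrees(np.arctan2(d[1],d[0])-v[2]),np.hypot(*d[:2])*1e3)
r=A((509,300),.201);print("ram approx",r)
t=c.copy();t[2]=.169;print(delta(t))
E
```

```text
centre [0.51887529 0.05101662 0.196     ] 0.045962259253534095 baryaw 0.5593375521494941
(379, 290) rel press deg -0.006296287583833447 33.05952268391275
(426, 280) rel press deg 56.22409153124139 30.732964891631834
(437, 264) rel press deg 79.90399822640428 28.77503631234703
(443, 252) rel press deg 96.60573270257585 29.27276256519775
(446, 239) rel press deg 112.6515337079384 30.19976172748821
ram approx [ 0.53269455 -0.01173583  0.201     ]
[ 0.08 -0.05  3.39]
```

```bash
python3 - <<'E'
from h import *
from scipy.optimize import least_squares
W=dict(np.load("w2.npz"));E=W["E"];v=np.load("v.npy")
img=cv2.imread("pics/w2.png")
A=lambda p,z:atz(W,np.array(p)/1.25,z,E)
P=np.array([A(p,.162)[:2] for p in [(379,290),(426,280),(437,264),(443,252),(446,239)]])
for an in ([0,60,75,90,105],[0,60,90,105,120]):
    th=np.radians(an)
    f=lambda q:(np.c_[q[0]-q[3]*np.cos(th+q[2]),q[1]-q[3]*np.sin(th+q[2])]-P).ravel()*1e3
    o=least_squares(f,[.518,.05,.23,.03],x_scale=[.01,.01,.1,.01]);print(an,o.x.round(4),o.fun.round(1))
cv2.imwrite("pics/w2c.png",cv2.resize(img[180:310,330:480],None,fx=4.5,fy=4.5,interpolation=2))
E
```

```text
[0, 60, 75, 90, 105] [0.5176 0.0547 0.3241 0.0333] [-0.7  0.7  2.8 -0.1 -0.8 -0.8 -0.7 -0.3 -0.6  0.4]
[0, 60, 90, 105, 120] [0.5161 0.0497 0.2016 0.0293] [ 0.7  0.4 -1.3 -0.3  1.4 -1.3  0.3  0.  -1.1  1.2]
```

View pics/w2c.png

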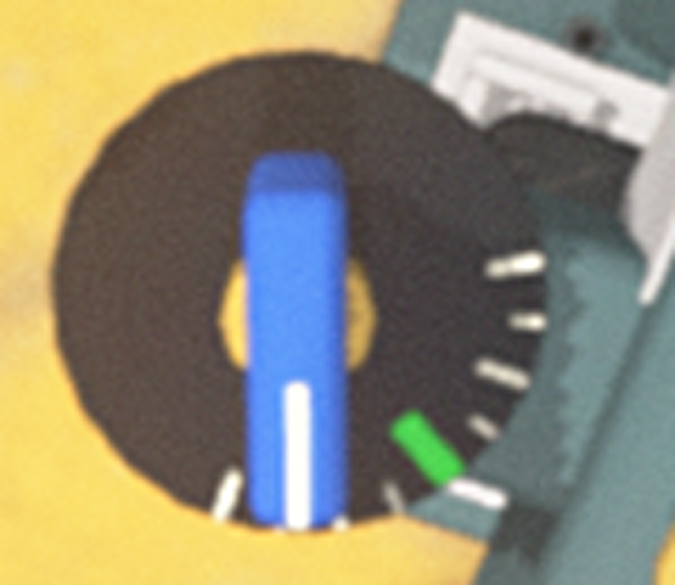

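Crop: marks at 0° outer end (220,518), green 60° centre (427,447), 75° (494,436), 90° (527,383), 105° (544,322), 120° (542,261). Bar top face runs (297,190)–(297,528).

```bash
python3 - <<'E'
from h import *
from scipy.optimize import least_squares
W=dict(np.load("w2.npz"));E=W["E"]
A=lambda p,z:atz(W,(np.array(p)/4.5+[330,180])/1.25,z,E)
P=np.array([A(p,.162)[:2] for p in [(220,518),(403,512),(455,480),(494,436),(527,383),(544,322),(542,261)]])
th=np.radians([0,45,60,75,90,105,120])
f=lambda q:(np.c_[q[0]-q[3]*np.cos(th+q[2]),q[1]-q[3]*np.sin(th+q[2])]-P).ravel()*1e3
o=least_squares(f,[.518,.05,.23,.03],x_scale=[.01,.01,.1,.01]);print(o.x.round(4),o.fun.round(1))
for z in(.162,): print("dial c",[(A((52,y),z)+A((547,y),z))/2 for y in (291,)],(A((300,52),z)+A((300,530),z))/2)
a,b=A((297,188),.196),A((297,528),.196);c=(a+b)/2;print("bar",c,np.linalg.norm(a-b),np.arctan2(*(a-b)[1::-1]))
d=o.x[:2]-A((427,447),.162)[:2];print("green yaw",np.arctan2(d[1],d[0]))
E
```

```text
[0.516  0.049  0.2237 0.0332] [-0.1 -0.1  0.   0.3  0.   0.2  0.3 -0.3  0.1 -0.  -0.2  0.  -0.  -0. ]
dial c [array([0.51743966, 0.04994627, 0.162     ])] [0.5164971 0.0492746 0.162    ]
bar [0.51749402 0.050225   0.196     ] 0.04200079189654612 0.5673395713244537
green yaw 1.2759614143812288
```

send_rows:
  increments:
    - [[-0.02,-0.06,0.85],0,36]
    - [[0,0,0.85],0,36]
    - [[0,0,0.85],0,36]
    - [[0,0,0.8],0,36]
    - [[0,0,0],0,36]

```text
time_s: 4.8
tool_pos: [0.5143, 0.05, 0.1672]
orientation: [-3.012, -0.885, 0.009]
contact_force: [-1.3, -0.5, -0.9]
gripper_width: 0.0361
grip_force: 0.0
```

send_rows:
  increments:
    - [[0,0,0],0,0]
    - [[0,0,0],0,0]
    - [[0,0,0],0,0]
    - [[0,0,0],0,0]
    - [[0,0,0],0,0]
  newtons: 35

```text
time_s: 5.3
tool_pos: [0.5171, 0.0499, 0.172]
orientation: [3.012, 0.887, 0.005]
contact_force: [-1.9, -1.2, 6.4]
gripper_width: 0.0111
grip_force: 68.5
```

send_rows:
  increments:
    - [[0,0,0],-0.1,0]
    - [[0,0,0],-0.14,0]
    - [[0,0,0],-0.14,0]
    - [[0,0,0],-0.14,0]
    - [[0,0,0],-0.1,0]

```text
time_s: 5.8
tool_pos: [0.5175, 0.0496, 0.172]
orientation: [2.592, 1.769, 0.005]
contact_force: [-0.4, -2.0, 4.7]
gripper_width: 0.0114
grip_force: 68.3
```

send_rows:
  increments:
    - [[0,0,0],-0.08,0]
    - [[0,0,0],0,0]
    - [[0,0,0],0,0]
    - [[0,0,0],0,0]
    - [[0,0,0],0,0]

```text
time_s: 6.3
tool_pos: [0.5176, 0.0496, 0.172]
orientation: [2.525, 1.863, 0.005]
contact_force: [-0.3, -1.7, 5.8]
gripper_width: 0.0114
grip_force: 68.8
```

```bash
python3 -c "
from h import *
M=T();print(M[:3,3],yaw(M),sense()['moment'],sense()['joint_positions'])"
```

```text
[0.51760519 0.0495724  0.17200228] 1.2715177375782911 [-0.33912125 -0.00248796  0.02671696] [-5.15124780e-02  3.86490306e-01  1.63206648e+00 -8.58410932e-04
  1.11821120e+00  2.48140683e-01]
```

send_rows:
  increments:
    - [[0,0,0],0,36]
    - [[0,0,0],0,36]
    - [[0,0,0],0,36]
    - [[0,0,-0.3],0,36]
    - [[0,0,-1],0,36]

```text
time_s: 6.8
tool_pos: [0.5145, 0.0502, 0.2071]
orientation: [-2.524, -1.864, 0.008]
contact_force: [0.8, 0.4, 0.4]
gripper_width: 0.036
grip_force: 0.0
```

send_rows:
  increments:
    - [[0,0,-1],0,60]
    - [[0,0,-1],0,60]
    - [[0,0,0],0,60]
    - [[0,0,0],0,60]
    - [[0,0,0],0,60]

```text
time_s: 7.3
tool_pos: [0.5156, 0.0501, 0.2679]
orientation: [-2.526, -1.866, 0.002]
contact_force: [-0.3, 0.0, -0.4]
gripper_width: 0.0602
grip_force: 0.0
```

```bash
python3 - <<'E'
from h import *
M=T(); f=grab_frame("wrist"); print(np.round(M[:3,3],4),yaw(M))
E=M@np.array(f["tool_from_camera"]); np.savez("w3.npz",E=E,K=f["K"])
v=np.load("v.npy");print(proj(f,[.5167,.0495,.162],E),proj(f,[.554,-.0216,.17],E))
u,w=proj(f,[.5167,.0495,.162],E)[0]; print(u,w)
i=cv2.cvtColor(f["img"],4); cv2.imwrite("pics/w3.png",i)
u,w=int(u),int(w); a=cv2.resize(i[max(0,w-60):w+60,u-60:u+180],None,fx=3.3,fy=3.3,interpolation=2);cv2.imwrite("pics/w3c.png",a);print(u-60,max(0,w-60),a.shape)
E
```

```text
[0.5156 0.0501 0.2679] 1.2727078729378278
[[322.41939685 198.2398337 ]] [[395.05019014 271.72195732]]
322.41939685302236 198.2398337038171
262 138 (396, 792, 3)
```

View pics/w3c.png

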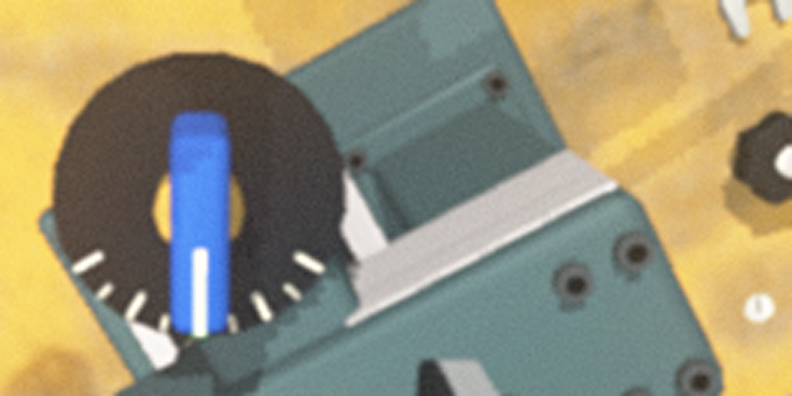

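Handle line at x≈200 sits midway between the 45° and 75° marks (165 and 233), so it covers the green one and the valve is set. On to the catch.

send_rows:
  increments:
    - [[0,0,0],-0.13,0]
    - [[0,0,0],-0.13,0]
    - [[0,0,0],-0.13,0]
    - [[0,0,0],-0.132,0]
    - [[0,0,0],0,0]
  newtons: 30

```text
time_s: 7.85
tool_pos: [0.5157, 0.0501, 0.2677]
orientation: [-1.957, -2.456, 0.002]
contact_force: [-0.6, 0.4, -0.1]
gripper_width: 0.0001
grip_force: 0.0
```

send_rows:
  increments:
    - [[-0.87,-0.33,0],0,0]
    - [[-0.87,-0.33,0],0,0]
    - [[-0.87,-0.33,0],0,0]
    - [[-0.87,-0.33,0],0,0]
    - [[-0.88,-0.32,0],0,0]

```text
time_s: 8.35
tool_pos: [0.4967, -0.0893, 0.2682]
orientation: [-1.963, -2.451, 0.001]
contact_force: [0.2, -0.8, 0.5]
gripper_width: 0.0003
grip_force: 0.0
```

```bash
python3 - <<'E'
from h import *
M=T(); f=grab_frame("wrist"); print(np.round(M,4),yaw(M),sense()["gripper_width"])
E=M@np.array(f["tool_from_camera"])
i=cv2.cvtColor(f["img"],4); save(f,"w4.png")
b=np.array([.4977,-.0556,.217]);print(proj(f,b,E),proj(f,[.5529-.035*.975,-.0201-.035*.2218,.201],E),proj(f,M[:3,3],E))
hsv=cv2.cvtColor(i,cv2.COLOR_BGR2HSV);m=((hsv[...,0]<8)|(hsv[...,0]>172))&(hsv[...,1]>150)&(hsv[...,2]>100)
n,l,st,c=cv2.connectedComponentsWithStats(m.astype(np.uint8))
print([(st[k].tolist(),c[k].round(1).tolist()) for k in range(1,n) if st[k][4]>60])
print(np.array(M[:3,:3].T@(b-M[:3,3]))/.03)
E
```

```text
[[-2.182e-01  9.759e-01 -1.300e-03  4.967e-01]
 [ 9.759e-01  2.182e-01  4.000e-04 -8.930e-02]
 [ 6.000e-04 -1.100e-03 -1.000e+00  2.682e-01]
 [ 0.000e+00  0.000e+00  0.000e+00  1.000e+00]] 1.7907936802908477 -0.0003114529012642153
[[336.10611541 169.16186272]] [[379.5195828  127.56391718]] [[322.18636114 259.9167008 ]]
[([157, 0, 27, 64, 1340], [170.7, 28.8]), ([321, 153, 28, 30, 632], [333.9, 168.0]), ([408, 153, 27, 70, 1563], [420.5, 187.3])]
[1.08931468 0.27981256 1.70547963]
```

View pics/w4.png

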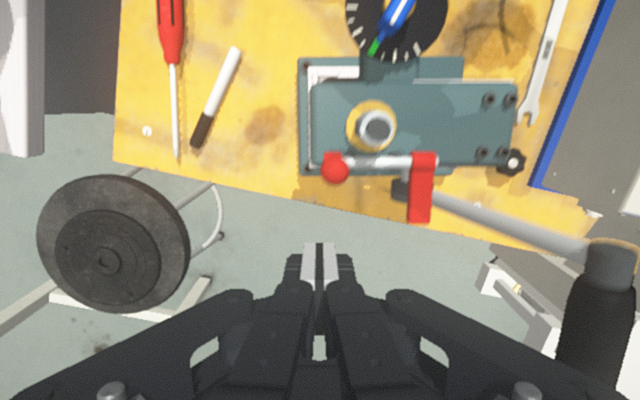

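send_rows:
  increments:
    - [[0,0,0.6],0,0]
    - [[0,0,0.6],0,0]
    - [[0,0,0.6],0,0]
    - [[0,0,0.3],0,0]
    - [[0.3,0,0],0,0]

```text
time_s: 8.9
tool_pos: [0.4946, -0.0797, 0.2043]
orientation: [-1.961, -2.451, 0.002]
contact_force: [0.2, 0.2, 0.6]
gripper_width: 0.0004
grip_force: 0.0
```

send_rows:
  increments:
    - [[0.2,0,0],0,0]
    - [[0.2,0,0],0,0]
    - [[0.2,0,0],0,0]
    - [[0.2,0,0],0,0]
    - [[0.2,0,0],0,0]

```text
time_s: 9.4
tool_pos: [0.4884, -0.0501, 0.206]
orientation: [1.959, 2.455, -0.001]
contact_force: [-0.6, -2.9, -1.1]
gripper_width: -0.0001
grip_force: 1.3
```

send_rows:
  increments:
    - [[0.2,0,0],0,0]
    - [[0.2,0,0],0,0]
    - [[0.2,0,0],0,0]
    - [[0.2,0,0],0,0]
    - [[0.2,0,0],0,0]

```text
time_s: 9.9
tool_pos: [0.4819, -0.0205, 0.2059]
orientation: [1.959, 2.456, 0.001]
contact_force: [-0.5, -1.0, 1.0]
gripper_width: -0.0002
grip_force: 0.4
```

send_rows:
  increments:
    - [[0.05,0,0.15],0,0]
    - [[0.05,0,0.15],0,0]
    - [[0,0,0.15],0,0]
    - [[0,0,0.1],0,0]
    - [[0,0,0.08],0,0]

```text
time_s: 10.4
tool_pos: [0.4813, -0.0183, 0.1867]
orientation: [-1.959, -2.455, 0.0]
contact_force: [-4.7, 3.6, 15.1]
gripper_width: -0.0
grip_force: 7.7
```

```bash
python3 - <<'E'
from h import *
s=sense();print(s["tool_pos"],s["contact_force"])
E
```

```text
[ 0.48127962 -0.01830162  0.18672158] [-4.71846087  3.64178333 15.07587278]
```

At the stop with 15 N. I lift and check.

send_rows:
  increments:
    - [[0,0,-0.5],0,0]
    - [[0,0,-1],0,0]
    - [[0,0,-1],0,0]
    - [[0,0,-1],0,0]
    - [[0,0,-1],0,0]

```text
time_s: 10.9
tool_pos: [0.4814, -0.0187, 0.3228]
orientation: [1.96, 2.455, -0.001]
contact_force: [0.2, 0.0, -0.2]
gripper_width: 0.0002
grip_force: 0.0
```

send_rows:
  increments:
    - [[-0.7,0,-0.5],0,60]
    - [[-0.7,0,-0.5],0,60]
    - [[-0.7,0,0],0,60]
    - [[0,0,0],0,60]
    - [[0,0,0],0,60]

```text
time_s: 11.4
tool_pos: [0.4952, -0.08, 0.3512]
orientation: [-1.96, -2.454, 0.0]
contact_force: [0.1, 0.3, -0.7]
gripper_width: 0.06
grip_force: 0.0
```

```bash
python3 - <<'E'
from h import *
M=T(); f=grab_frame("wrist"); print(np.round(M[:3,3],4),yaw(M))
E=M@np.array(f["tool_from_camera"]);np.savez("w5.npz",E=E,K=f["K"]); save(f,"w5.png")
O=np.array([.5529,-.0201]);c,s=np.cos(.2237),np.sin(.2237)
for k in ((53,-62,276),(53,-92,276),(53,-122,276),(-62,20,180)):
    print(k,proj(f,[O[0]+(c*k[0]-s*k[1])/1e3,O[1]+(s*k[0]+c*k[1])/1e3,k[2]/1e3],E).round(1))
E
```

```text
[ 0.4952 -0.08    0.3512] 1.7934115343861203
(53, -62, 276) [[501.  233.9]]
(53, -92, 276) [[495.  273.7]]
(53, -122, 276) [[489.3 311. ]]
(-62, 20, 180) [[329.2 108.3]]
```

View pics/w5.png

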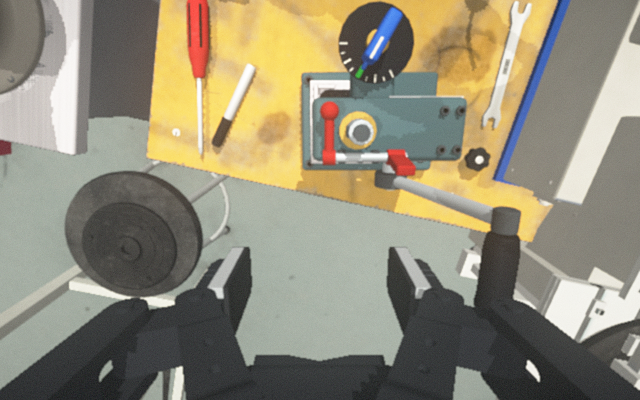

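Catch lies over the head (ball (330,109), as predicted) and the lever handle is at (502,240)–(492,310). I check clearance to the machine behind the handle before going there.

```bash
python3 - <<'E'
from h import *
W=dict(np.load("w5.npz"));E=W["E"]
for p in [(505,170),(560,60),(470,255),(560,290),(590,190)]:
    print("w",p,[atz(W,p,z,E).round(3)[:2].tolist() for z in (0,.2,.35)])
D=grab_frame("side");S=grab_frame("scene")
for p in [(435,170),(398,100),(405,290),(450,280)]: print("side",p,[atz(D,p,z).round(3)[:2].tolist() for z in (0,.2,.35)])
for p in [(395,105),(360,165),(357,118),(300,130)]: print("scene",p,[atz(S,p,z).round(3)[:2].tolist() for z in (0,.2,.35)])
E
```

```text
w (505, 170) [[0.764, -0.043], [0.649, -0.031], [0.562, -0.022]]
w (560, 60) [[0.782, 0.115], [0.659, 0.063], [0.567, 0.024]]
w (470, 255) [[0.76, -0.182], [0.646, -0.114], [0.561, -0.063]]
w (560, 290) [[0.922, -0.209], [0.743, -0.13], [0.609, -0.071]]
w (590, 190) [[0.898, -0.043], [0.729, -0.031], [0.601, -0.022]]
side (435, 170) [[0.974, 0.477], [0.839, 0.182], [0.738, -0.04]]
side (398, 100) [[0.988, 1.025], [0.85, 0.575], [0.746, 0.238]]
side (405, 290) [[0.75, 0.001], [0.678, -0.161], [0.625, -0.283]]
side (450, 280) [[0.862, 0.022], [0.759, -0.146], [0.681, -0.272]]
scene (395, 105) [[1.046, -0.424], [0.793, -0.241], [0.603, -0.103]]
scene (360, 165) [[0.803, -0.148], [0.601, -0.023], [0.45, 0.07]]
scene (357, 118) [[1.031, -0.26], [0.781, -0.111], [0.593, 0.0]]
scene (300, 130) [[1.049, -0.049], [0.795, 0.054], [0.604, 0.132]]
```

send_rows:
  increments:
    - [[-0.31,0.83,0],0,64]
    - [[-0.31,0.83,0],0,64]
    - [[-0.31,0.83,0],0,64]
    - [[-0.31,0.84,0],0,64]
    - [[-0.31,0.84,0],0,64]

```text
time_s: 12.05
tool_pos: [0.6285, -0.0964, 0.3518]
orientation: [-1.958, -2.457, 0.0]
contact_force: [-0.3, -0.2, 0.4]
gripper_width: 0.0639
grip_force: 0.0
```

send_rows:
  increments:
    - [[0,0,0.5],0,64]
    - [[0,0,0.7],0,64]
    - [[0,0,0.7],0,64]
    - [[0,0,0.7],0,64]
    - [[0,0,0.5],0,64]

```text
time_s: 12.55
tool_pos: [0.6271, -0.0961, 0.2571]
orientation: [-1.957, -2.455, 0.001]
contact_force: [-0.2, -0.4, 0.5]
gripper_width: 0.0641
grip_force: 0.0
```

```bash
python3 - <<'E'
from h import *
M=T(); f=grab_frame("wrist"); print(np.round(M[:3,3],4),yaw(M),sense()["contact_force"])
save(f,"w6.png")
E
```

```text
[ 0.6271 -0.0961  0.2571] 1.7958711032135386 [-0.46890912 -0.15551711 -2.28426579]
```

View pics/w6.png

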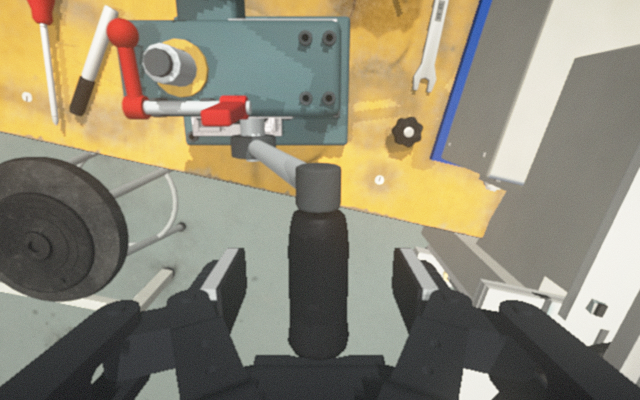

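The handle is centred between the fingers (x≈318). I close on it and then pull along the arc.

send_rows:
  increments:
    - [[0,0,0],0,0]
    - [[0,0,0],0,0]
    - [[0,0,0],0,0]
    - [[0,0,0],0,0]
    - [[0,0,0],0,0]
  newtons: 60

```text
time_s: 13.1
tool_pos: [0.6271, -0.0973, 0.2603]
orientation: [1.959, 2.455, -0.001]
contact_force: [-4.8, -0.4, 5.3]
gripper_width: 0.0222
grip_force: 58.7
```

send_rows:
  increments:
    - [[0,-0.217,-0.074],0,0]
    - [[0,-0.221,-0.063],0,0]
    - [[0,-0.223,-0.053],0,0]
    - [[0,-0.226,-0.042],0,0]
    - [[0,-0.227,-0.031],0,0]

```text
time_s: 13.6
tool_pos: [0.5955, -0.1045, 0.2681]
orientation: [1.957, 2.453, 0.004]
contact_force: [4.4, 1.6, 3.7]
gripper_width: 0.0223
grip_force: 58.8
```

Moves as expected, with low force.

send_rows:
  increments:
    - [[0,-0.229,-0.02],0,0]
    - [[0,-0.229,-0.01],0,0]
    - [[0,-0.23,0],0,0]
    - [[0,-0.229,0.012],0,0]
    - [[0,-0.228,0.023],0,0]

```text
time_s: 14.1
tool_pos: [0.5617, -0.1122, 0.268]
orientation: [1.957, 2.453, 0.003]
contact_force: [4.0, 2.4, 6.4]
gripper_width: 0.0222
grip_force: 59.0
```

send_rows:
  increments:
    - [[0,-0.227,0.034],0,0]
    - [[0,-0.225,0.045],0,0]
    - [[0,-0.223,0.055],0,0]
    - [[0,-0.22,0.066],0,0]
    - [[0,-0.217,0.076],0,0]

```text
time_s: 14.6
tool_pos: [0.529, -0.1197, 0.2598]
orientation: [1.957, 2.454, 0.002]
contact_force: [2.7, 2.0, 7.8]
gripper_width: 0.0223
grip_force: 59.1
```

send_rows:
  increments:
    - [[0,-0.213,0.087],0,0]
    - [[0,-0.208,0.097],0,0]
    - [[0,-0.204,0.106],0,0]
    - [[0,-0.198,0.116],0,0]
    - [[0,-0.19,0.125],0,0]

```text
time_s: 15.1
tool_pos: [0.4994, -0.1265, 0.2441]
orientation: [1.957, 2.453, 0.002]
contact_force: [1.4, 1.7, 10.7]
gripper_width: 0.0217
grip_force: 59.3
```

```bash
python3 - <<'E'
from h import *
s=sense();M=T();d=M[:3,3]-[.5529,-.0201,0];c,w=np.cos(.2237),np.sin(.2237)
px=c*d[0]+w*d[1];pz=d[2]+.019-.140
print(s["contact_force"],px,pz,"ang(pivot 3.5mm)",np.arctan2(.0035-px,pz)+.35,np.hypot(.0035-px,pz),s["gripper_width"])
E
```

```text
[ 1.36616838  1.69667951 10.65445017] -0.07580682542118745 0.1230838752009828 ang(pivot 3.5mm) 0.9223800507091834 0.14642135395111538 0.02169817176740559
```

Not yet at the stop: force is still only the spring. I go on a little along the tangent.

send_rows:
  increments:
    - [[0,-0.03,0.02],0,0]
    - [[0,-0.03,0.02],0,0]
    - [[0,-0.03,0.02],0,0]
    - [[0,-0.03,0.02],0,0]
    - [[0,0,0],0,0]

```text
time_s: 15.6
tool_pos: [0.4986, -0.1268, 0.2435]
orientation: [1.954, 2.449, 0.009]
contact_force: [8.1, 5.5, 16.3]
gripper_width: 0.0221
grip_force: 60.2
```

send_rows:
  increments:
    - [[0,-0.03,0.02],0,0]
    - [[0,-0.03,0.02],0,0]
    - [[0,0,0],0,0]
    - [[0,0,0],0,0]
    - [[0,0,0],0,0]

```text
time_s: 16.1
tool_pos: [0.4986, -0.1269, 0.2433]
orientation: [1.951, 2.446, 0.014]
contact_force: [12.2, 7.7, 19.9]
gripper_width: 0.0225
grip_force: 60.6
```

At the stop: 5 mm further command gave about 1 mm of motion while the force rose. I do a numeric check of the valve and the bystanders, then sign off.

```bash
python3 - <<'E'
from h import *
S=grab_frame("scene")
S0=cv2.cvtColor(cv2.imread("pics/scene0.png"),4)
for t in ("mix_cup","timer","cover","catch","lever"): print(t,[(np.round(r["bbox"]).tolist(),round(r["p"],2)) for r in spot_in(S,t)[:2]])
M=T();f=grab_frame("wrist");E=M@np.array(f["tool_from_camera"])
print("ctr",proj(f,[.5165,.0496,.196],E))
h=cv2.cvtColor(f["img"],cv2.COLOR_RGB2HSV);m=(abs(h[...,0].astype(int)-111)<12)&(h[...,1]>150)&(h[...,2]>100)
n,l,st,c=cv2.connectedComponentsWithStats(m.astype(np.uint8))
for k in range(1,n):
    if st[k][4]>80:
        p=np.argwhere(l==k)[:,::-1]; q=np.array([atz(f,x,.196,E)[:2] for x in p]); w,V=np.linalg.eigh(np.cov(q.T)); a=V[:,1]
        print(st[k],q.mean(0),"yaw",np.arctan2(a[1],a[0])%np.pi)
s=sense();print(s["contact_force"],s["time_s"])
E
```

```text
mix_cup [([250.0, 291.0, 281.0, 325.0], 0.96)]
timer [([247.0, 211.0, 263.0, 232.0], 0.66)]
cover [([356.0, 224.0, 390.0, 253.0], 0.58)]
catch [([372.0, 164.0, 395.0, 205.0], 0.52)]
lever []
ctr [[ 444.36329345 -121.90434148]]
[ 564    0   62  132 1313] [ 0.61838271 -0.00642151] yaw 1.5776874280035913
[12.24608037  8.33555368 19.92649282] 16.45
```

```bash
python3 -c "
from station import *
print(sign_off())"
```

```text
the job is handed in; nothing more can be done
None
```

I handed the job in at about 16.5 s: valve on the 60° mark (not re-measured at the end), catch flipped over, and the lever gripped at its front stop with about 25 N, so the pad should be on the cover (not seen in a picture). Cover, cup and timer were where they started; the two spare pads were not rechecked.

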